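# Refill the card printer's hopper and snap its sprung door shut

## Robot

A 6-joint arm with a two-finger parallel gripper is mounted at the origin on a cart in front of the work surface, level with it; the furniture and walls round the work are solid. World frame = base frame: x ahead of the robot, y to its left, z up, the work surface at z = 0. Lengths are in m, angles in rad, forces in N, time in s.
With the tool pointing down it reaches from about 0.35 to 0.85 m from the base axis. Payload 8.1 kg.
Tool frame: the origin (TCP) lies at the very end of the fingers, on their centre line; the grasp point (between the pads) lies 19 mm behind it; z points along the fingers, y is the line along which they close (so a half turn about z gives the same grasp; the last joint's range is limited). The gripper opens to 93 mm and grips with 3 to 60 N. Pads are 15 mm wide; open, the fingers measure 128 mm over their backs; the gripper's body (75 mm by 188 mm) begins 65 mm behind the grasp point.
Start: joints at [1.057, 0.13, 1.488, -0, 1.523, -0.085], TCP at [0.249, 0.546, 0.219] pointing down, gripper open.
Joint ranges: [-2.96, 2.96], [-0.89, 2.26], [0.02, 2.5], [-1.34, 4.48], [0, 2.73], [-2.66, 2.66]. Speed limits (rad/s): [2.39, 2.39, 2.79, 3.14, 3.14, 3.14].

## Interface

Orientations are given as a rotation vector (axis times angle).
In Python, from plant import read_state, eyes, workorder gives the robot as it stands. The module is installed in compiled form; this text tells all that it offers.
- The arm moves only by the tool play_rows, never from a script. Its argument "targets" is one flat list of numbers, 4 for each row, row after row: the shift along the tool's x, y, z in cm, then the turn about the tool's z in degrees. In form: [dx, dy, dz, roll, dx, dy, dz, roll, ...]. A call has 1 to 8 rows; each row is the pose to reach, as a shift and turn from the pose commanded when the call began, along the tool's axes at that moment; what a row does not reach only later rows make up. A row lasts 1/12 s, in which the tool goes at most 41.7 mm and 7.16 degrees, less where a joint would pass 70% of its speed; a pose out of reach is approached as far as the arm can. A call with a gripper value outside its range is refused whole. "grip" is the finger opening in cm, from 0 to 9.3, set as the call begins (left out, the last holds). The fingers move at their own pace and stop on an object; "grip_force" is the grip in N (left out, the last holds). Time passes only in rows, so rows that repeat a pose let the fingers close. It gives the time, the measured TCP pose, the force, the opening and the grip force at its end, in the units of the state.
- read_state(): the state, without advancing time (a new reading comes with each control period).
- eyes.read_camera(name): name is "scene" or "top"; returns a dict with "image" (480x640x3 uint8, red, green, blue), "vfov" (degrees; the focal length in pixels is half the picture's height over the tangent of half this angle, whatever the lens; pixels are square), "cx", "cy" (the principal point, pixels), "cam_to_world" (4x4, takes a point from camera to world coordinates). Camera axes: x right, y up, looking along -z (the intrinsics and any distortion apply to the point x, -y, -z); pixel columns grow to the right and rows downward; lengths in m; the calibration is good to about 2 mm. A picture is of the moment at which its call begins. There is no depth.
- workorder.close_job(): hands the job in; it is judged then, once.
The state is a dict: "t": time; "q": joint angles; "dq": joint speeds; "joint_torque": joint torques, N m; "tool_pos": TCP position; "orientation": TCP orientation; "force": force on the tool from outside, world axes, zero at the start; "wrist_torque": the same for the moment, N m; "opening": finger opening in m; "gripper_force": force on a finger pad.
Only numpy, scipy, OpenCV 4.12 (cv2) and the standard library are available. Lean on these libraries where they do the work, as an engineer would, in place of code of your own. Each camera call takes 0.05 s, during which the arm holds its last target. There are 200 camera calls.

## Task

Refill the card printer: lay the two packs of white cards in its feed hopper, flat and squarely one on the other, then swing the hopper door shut until it snaps home past its roller catch and stays shut by itself. The door is thin and its spring throws it open again unless the catch holds it, so press it home steadily but not hard (never over 30 N), and leave the other things on the bench standing where they are.

Things in the scene. Friction and masses are not known exactly. Their poses are not given: they have to be found in the camera images.
- printer: grey bench card printer, fixed; origin on the bench under the centre of its feed hopper. Own x points to the hopper's rear guide (the door is on the -x side), own y along the hopper to the printing unit, which fills y +79 to +209 mm, x -58 to +66, 109 mm high; z up
- bed (a point): centre of the open-topped hopper's bed, on its surface, 30 mm above the bench; axes as the printer's. Clear length 158 mm along y, between the printing unit and the end guide at y -79; clear width 71 mm along x (door shut). A pack lies right with its underside's centre here and its long side along y
- rear_guide (a point): foot of the 5 mm thick rear guide, at its middle, printer frame x +35.5, y 0, 30 mm up. The guide (and end guide) stands up to 72 mm above the bench; its middle is open from y -36 to +36 mm to let a finger in, and there the bed is only 46 mm wide (x -23 to +23)
- catch (a point): the sprung catch roller, 10 mm wide, 58 mm above the bench, in a post (top 74 mm above the bench) at the free end of the door, printer frame x -40.5, y -88 mm; it yields along y when the door's nose rides over it
- hopper_door (a joint): angle of the hopper door: 0 is fully shut on its stop, grows as it opens towards the printer's -x; stands open at 0.8 to 1.35, sprung open. Its nose meets the roller at about 0.07, passes the hardest point at 0.03 and is then drawn to 0. Pressed at door_pad it takes about 14 N to pass
- door_hinge (a point): on the door's upright hinge axis, 58 mm above the bench, at the printing unit's end of the hopper (printer frame x -39.5, y +80); turns with the door: own -y runs along the leaf to its free end, own -x is the door's outer normal
- door_pad (a point): where to press the door: on its outer face, 125 mm from the hinge axis, 58 mm above the bench; own -x points straight out of the outer face, -y to the free end. Leaf 4 mm thick, from 35 to 81 mm above the bench, reaching 156 mm from the hinge, then a steel nose (to 166 mm)
- cards_1: a pack of white cards, a flat rigid slab 150 mm (own x) by 64 mm (own y) by 11 mm, 0.07 kg, lying flat; origin at the centre of its underside. The two packs are alike; either may lie below. Grasp across the 64 mm
- cards_2: the other pack of white cards, a flat rigid slab 150 mm (own x) by 64 mm (own y) by 11 mm, 0.07 kg, lying flat; origin at the centre of its underside. The two packs are alike; either may lie below. Grasp across the 64 mm
- body_tall: hollow black printed cup, 73x69 mm, 108 mm high, standing behind the printer; origin under its centre; leave it alone
- body_ivory: hollow ivory printed cup, 76x68 mm, 104 mm high, standing near the laptop; origin under its centre; leave it alone
- body_mid: hollow black printed cup, 71x69 mm, 106 mm high, standing between the printer and the open paper box at the back; origin under its centre; leave it alone
- body_black9: hollow black printed cup, 76x74 mm, 128 mm high, right of the dust hood, near the robot; origin under its centre; leave it alone
- body_black10: hollow black printed cup, 71x69 mm, 108 mm high, right of the dust hood, farther off; origin under its centre; leave it alone
- bur_block: wooden block with a row of burs, 28x70x52 mm; origin under its centre; leave it alone
- sanding_block: sanding block, 38x68x25 mm; origin under its centre; leave it alone
- paste_jar: screw-top jar, 55 mm wide, 54 mm high; origin under its centre; leave it alone

How it is judged:
By the outcome, as a careful person would: the job done as asked, in the order asked, and still so for the second after the job is handed in, with the robot touching nothing.
It also fails if it takes over 70 s, if anything falls off the work surface, if the arm or the gripper's body presses on something with over 40 N, if the wrist force passes 120 N, or if a joint passes its speed limit or range.

## Working session

There is one attempt and no reset: what is moved stays moved. The work goes in short steps, Python scripts to look and compute and a tool call to move; the robot and the scene stay as the last step left them, time stands still between calls to the robot, and variables do not carry over. Pictures are saved under pics/ and viewed, at most 12 in all, crops included, and the job is handed in when it is done.

Besides the shell and the picture viewer there is one more tool, called as name(argument=value, ...) on one line, values as JSON. play_rows: Moves the arm, as the interface text tells. Its arguments: {"type":"object","properties":{"targets":{"type":"array"},"grip":{"type":"number"},"grip_force":{"type":"number"}},"required":["targets"]}

```bash
mkdir -p pics
cat > h.py <<'E'
import numpy as np,cv2
from plant import read_state,eyes,workorder
def snap(n):
    d=eyes.read_camera(n); cv2.imwrite
    return d
def save(d,f,crop=None,s=1):
    im=d["image"][:,:,::-1]
    if crop: im=im[crop[1]:crop[3],crop[0]:crop[2]]
    im=cv2.resize(im,None,fx=s,fy=s,interpolation=cv2.INTER_CUBIC); cv2.imwrite(f,im)
def ray(d,u,v,z):
    f=240/np.tan(np.radians(d["vfov"])/2);T=np.array(d["cam_to_world"])
    r=T[:3,:3]@np.array([(u-d["cx"])/f,-(v-d["cy"])/f,-1]);o=T[:3,3]
    return o+r*(z-o[2])/r[2]
def proj(d,p):
    f=240/np.tan(np.radians(d["vfov"])/2);T=np.array(d["cam_to_world"])
    c=T[:3,:3].T@(np.array(p)-T[:3,3]); return d["cx"]+f*c[0]/-c[2], d["cy"]-f*c[1]/-c[2]
E
python3 - <<'E'
from h import *
for n in("scene","top"):
    d=snap(n);save(d,f"pics/{n}0.png"); print({k:v for k,v in d.items() if k!="image"})
print(read_state())
E
```

```text
{'vfov': 52.84476549914975, 'cx': 310.8769306698995, 'cy': 239.68786587885936, 'cam_to_world': array([[ 0.75461582,  0.49164939, -0.43455246, -0.02652388],
       [-0.65616607,  0.56437974, -0.50092075, -0.65452339],
       [-0.00102478,  0.6631413 ,  0.74849353,  0.97151597],
       [ 0.        ,  0.        ,  0.        ,  1.        ]])}
{'vfov': 55.20427010824781, 'cx': 315.52995580222665, 'cy': 243.35795974820925, 'cam_to_world': array([[ 0.01243341,  0.99552683, -0.09365759,  0.38755477],
       [-0.99990042,  0.01300375,  0.00548177, -0.04588203],
       [ 0.00667515,  0.09358011,  0.99558938,  1.39344415],
       [ 0.        ,  0.        ,  0.        ,  1.        ]])}
{'t': 0.1, 'q': array([ 1.05663038e+00,  1.31062069e-01,  1.48919732e+00, -2.92130118e-05,
        1.52302679e+00, -8.53914938e-02]), 'dq': array([ 0.00209984, -0.00108588, -0.00218284, -0.00010773,  0.00106731,
        0.00148482]), 'joint_torque': array([ 1.10724548e-03, -5.61340714e+01, -4.93095911e+01,  7.70077016e-02,
        2.90684891e-02, -6.74307398e-05]), 'tool_pos': array([0.24917463, 0.54522436, 0.21769165]), 'orientation': array([-6.68266951e-01, -3.06921003e+00,  2.55470460e-03]), 'force': array([ 0.36163494,  0.36000049, -1.14029544]), 'wrist_torque': array([-0.01833238,  0.00853536,  0.0037116 ]), 'gripper_force': 0.0, 'opening': 0.0931206152635946}
```

View pics/scene0.png

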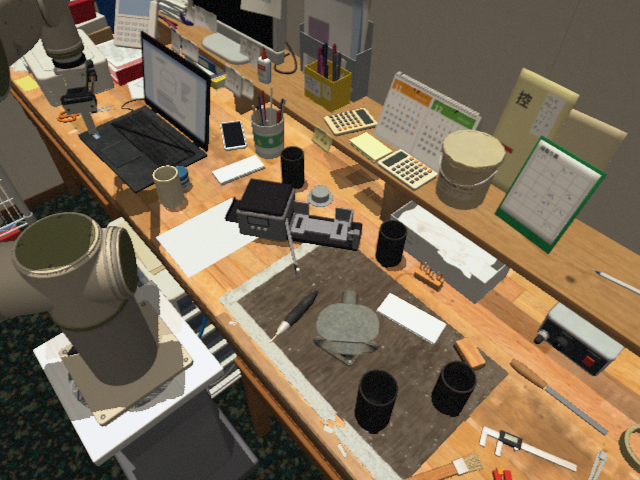

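View pics/top0.png

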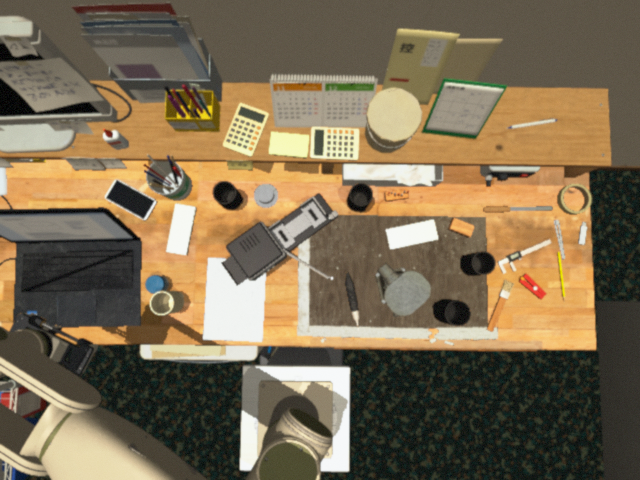

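The scene view shows the printer at about (270,210), the door leaf at about (293,245), and packs at (240,168) and (412,318). In the top view the packs are at (181,229) and (411,235), the hopper is around (302,222), and the door runs from about (285,250) to (330,277).

```bash
cat >> h.py <<'E'
def packs(d,z=0.011):
    im=d["image"];hsv=cv2.cvtColor(im,cv2.COLOR_RGB2HSV)
    m=((hsv[...,1]<40)&(hsv[...,2]>170)).astype(np.uint8)
    cs,_=cv2.findContours(m,cv2.RETR_EXTERNAL,cv2.CHAIN_APPROX_NONE);out=[]
    for c in cs:
        if cv2.contourArea(c)<400: continue
        w=np.array([ray(d,*p[0],z)[:2] for p in c],np.float32)
        (cx,cy),(a,b),an=cv2.minAreaRect(w*1000)
        if a<b: a,b,an=b,a,an-90
        out.append((round(cx),round(cy),round(a),round(b),round(an%180,1)))
    return out
E
python3 - <<'E'
from h import *
t=snap("top");s=snap("scene")
print(packs(t));print(packs(s))
save(t,"pics/t1.png",(210,180,350,285),5.7)
save(s,"pics/s1.png",(215,170,375,285),5)
for n,d,ps in(("t",t,[(333,213),(322,197),(283,227)]),):
    for p in ps: print(p,ray(d,*p,0.06))
E
```

```text
[(-58, 134, 169, 49, 1.4), (5, -20, 297, 274, 0.3), (189, 233, 230, 41, 90.7), (257, -503, 183, 32, 90.7), (347, 187, 243, 176, 178.4), (299, -138, 470, 244, 53.5), (550, -345, 153, 65, 102.4), (556, 356, 148, 63, 171.1), (574, -3, 150, 67, 127.1), (733, -275, 280, 64, 90.0), (836, 812, 222, 80, 92.7), (1195, 901, 100, 56, 90.9)]
[(251, -484, 168, 43, 95.4), (-112, 115, 70, 68, 179.9), (820, -628, 157, 52, 90.0), (548, -345, 150, 65, 103.0), (21, 35, 402, 336, 89.9), (272, -164, 452, 198, 62.4), (796, -251, 297, 105, 89.8), (341, 179, 241, 176, 177.9), (554, 355, 149, 65, 170.8), (315, 1438, 331, 150, 81.8), (962, 1015, 266, 106, 92.9), (644, 1330, 420, 298, 72.2)]
(333, 213) [ 0.60320522 -0.10341264  0.06      ]
(322, 197) [ 0.6504057  -0.07057799  0.06      ]
(283, 227) [0.55982519 0.04255558 0.06      ]
```

View pics/t1.png

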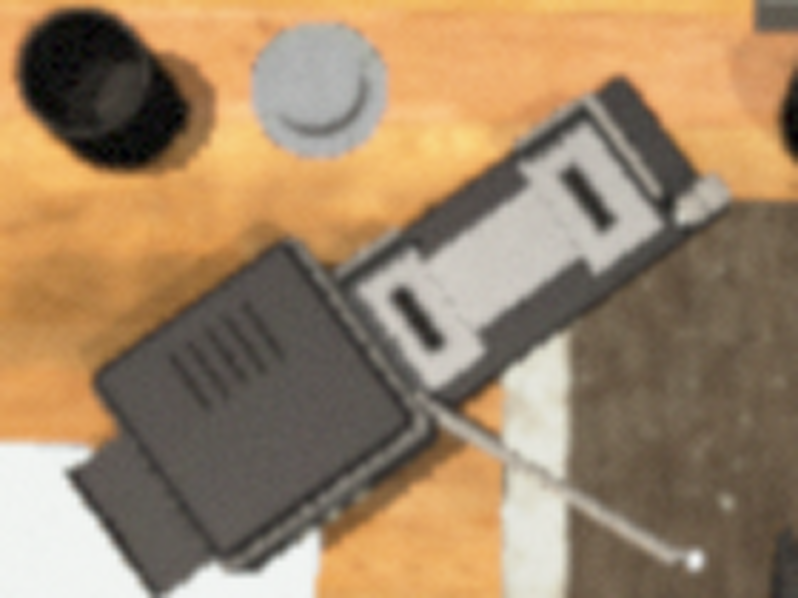

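View pics/s1.png

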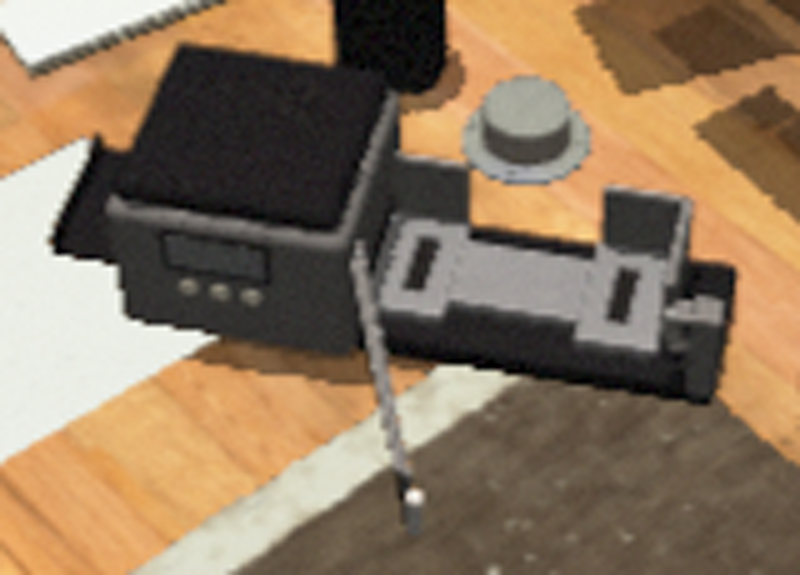

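The top crop shows the bed slots at crop pixels (417,320) and (588,197), the door hinge at about (420,395) and the nose tip at (693,560). The catch roller is near (700,203). In the scene crop the slots are at (425,262) and (625,293).

Run:
```python
from h import *
t=snap("top");s=snap("scene")
ct=lambda u,v:(210+u/5.7,180+v/5.7); cs=lambda u,v:(215+u/5,170+v/5)
R=lambda d,p,z:ray(d,*p,z)[:2]*1000
for z in(.03,): print("bedrect",[p for p in packs(t,z) if abs(p[0]-574)<20 and abs(p[1])<30],[p for p in packs(s,z) if abs(p[0]-574)<30 and abs(p[1])<40])
a,b=R(t,ct(417,320),.03),R(t,ct(588,197),.03);print("top slots",a,b,(a+b)/2,np.degrees(np.arctan2(*(a-b)[::-1])))
a,b=R(s,cs(425,262),.03),R(s,cs(625,293),.03);print("scene slots",a,b,(a+b)/2,np.degrees(np.arctan2(*(a-b)[::-1])))
print("hinge",R(t,ct(420,395),.081),"nose",R(t,ct(693,560),.065),"scene nose",R(s,cs(415,495),.065),"roller",R(t,ct(703,200),.06))
# hood triangulate
def tri(pt,ps):
    o1,d1=np.array(t["cam_to_world"])[:3,3],ray(t,*pt,0);o2,d2=np.array(s["cam_to_world"])[:3,3],ray(s,*ps,0)
    u,v=d1-o1,d2-o2;k=np.linalg.lstsq(np.c_[u,-v],o2-o1,rcond=None)[0];return (o1+k[0]*u+o2+k[1]*v)/2
print("hood",tri((384,270),(349,293)),"hood top",tri((408,290),(348,318)))
print("laptop edge",tri((128,238),(208,148)),"pencup",ray(t,168,178,.1),"bodytall",ray(t,228,187,.108))
print("shelf edge",tri((170,163),(357,210)))
```

```text
bedrect [(571, -3, 147, 66, 127.3)] []
top slots [536.20263026  43.54960408] [602.51660948 -45.19193083] [569.35961987  -0.82116338] 126.76969750594519
scene slots [538.79534019  41.67080039] [604.30009208 -45.55936195] [571.54771613  -1.94428078] 126.9044074253055
hinge [492.72276886  37.97416804] nose [ 411.97806592 -100.78260936] scene nose [415.51884289 -98.04285459] roller [ 597.02459495 -104.44627554]
hood [ 0.43662643 -0.2464167   0.10526799] hood top [ 0.37917745 -0.30523778  0.1349503 ]
laptop edge [0.53442046 0.50875321 0.00849969] pencup [0.69160495 0.37159019 0.1       ] bodytall [0.66608685 0.19777449 0.108     ]
shelf edge [ 0.95866513  0.40997786 -0.42537587]
```

```bash
cat >> h.py <<'E'
from scipy.spatial.transform import Rotation as Ro
def go(*wps):
    s=read_state();R=Ro.from_rotvec(s["orientation"]).as_matrix();p=s["tool_pos"]
    y=np.degrees(np.arctan2(R[1,1],R[0,1])); print("now",p.round(4),"yaw",y.round(1),"tilt",R[:,2].round(3))
    for x,yy,z,w in wps:
        d=R.T@(np.array([x,yy,z])-p)*100; print(d.round(2),"roll",round((y-w+90)%180-90,1))
E
python3 - <<'E'
from h import *
go((.36,.37,.2,81),(.555,.3555,.2,81),(.555,.3555,.1,81))
E
```

```text
now [0.2494 0.5455 0.2183] yaw 65.4 tilt [-0.    -0.001 -1.   ]
[-17.36 -11.36   1.84] roll -15.6
[-35.7   -4.57   1.83] roll -15.6
[-35.7   -4.57  11.83] roll -15.6
```

play_rows(targets=[-17.4,-11.4,1.8,-15.6,-17.4,-11.4,1.8,-15.6,-17.4,-11.4,1.8,-15.6,-17.4,-11.4,1.8,-15.6,-17.4,-11.4,1.8,-15.6,-35.7,-4.6,1.8,-15.6,-35.7,-4.6,1.8,-15.6,-35.7,-4.6,1.8,-15.6])

```text
t: 0.97
tool_pos: [0.4844, 0.3605, 0.201]
orientation: [0.246, 3.131, 0.001]
force: [1.0, 0.2, 0.2]
opening: 0.0928
gripper_force: 0.0
```

Run:
```python
from h import *
go((.555,.3555,.2,81),(.555,.3555,.06,81))
```

```text
now [0.4844 0.3605 0.201 ] yaw 81.0 tilt [ 0.  0. -1.]
[-7.05  0.61  0.1 ] roll 0.0
[-7.05  0.6  14.1 ] roll 0.0
```

play_rows(targets=[-7,0.6,0,0,-7,0.6,0,0,-7,0.6,6,0,-7,0.6,10,0,-7,0.6,10,0,-7,0.6,10,0,-7,0.6,10,0])

```text
t: 1.55
tool_pos: [0.5521, 0.3562, 0.0995]
orientation: [-0.245, -3.129, 0.003]
force: [0.6, -1.3, 1.5]
opening: 0.0933
gripper_force: 0.0
```

Run:
```python
from h import *
go((.555,.3555,.003,81))
t=snap("scene"); save(t,"pics/s2.png",(160,90,340,240),4.4)
print([p for p in packs(t) if abs(p[1]-355)<40], proj(t,(.555,.3555,.011)))
```

```text
now [0.5521 0.3562 0.0995] yaw 81.0 tilt [-0.003 -0.001 -1.   ]
[-0.32 -0.01  9.65] roll 0.0
[] (np.float64(238.00349085206625), np.float64(168.1046017491421))
```

View pics/s2.png

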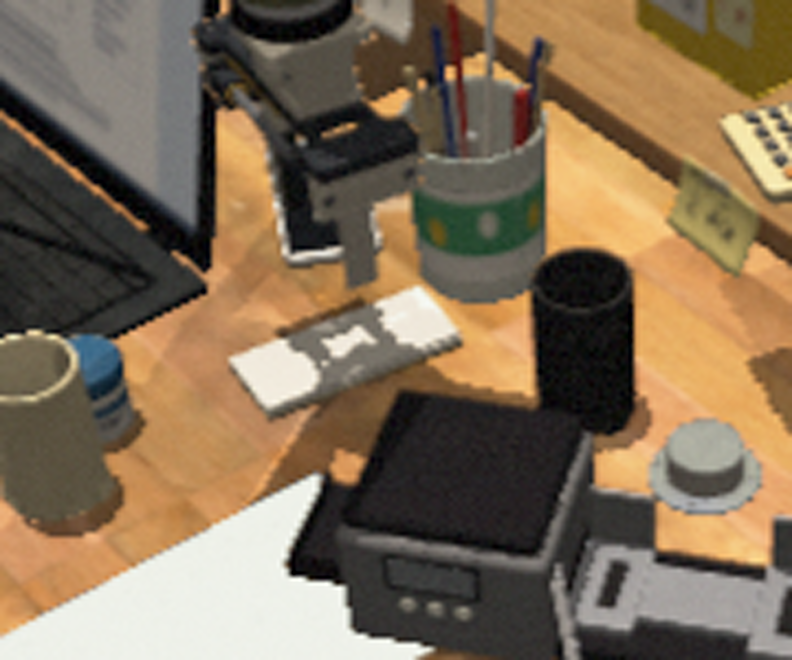

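The gripper hangs over pack A (crop centre about (345,350)). The shadow of its fingers falls on the middle of the pack, and it is clear of the pen cup and the laptop. Next I descend and grip.

play_rows(targets=[-0.3,0,3.5,0,-0.3,0,6,0,-0.3,0,8,0,-0.3,0,9.2,0,-0.3,0,9.5,0,-0.3,0,9.6,0,-0.3,0,9.6,0])

```text
t: 2.18
tool_pos: [0.5574, 0.3572, 0.0071]
orientation: [0.245, 3.129, 0.003]
force: [0.2, 0.1, 0.2]
opening: 0.0927
gripper_force: 0.0
```

play_rows(targets=[0,0,0,0,0,0,0,0,0,0,0,0,0,0,0,0,0,0,0,0,0,0,0,0,0,0,0,0,0,0,0,0], grip=5.8, grip_force=20)

```text
t: 2.85
tool_pos: [0.5562, 0.3564, 0.0051]
orientation: [0.246, 3.132, 0.0]
force: [-0.6, 0.4, 3.5]
opening: 0.0627
gripper_force: 20.0
```

play_rows(targets=[0,0,-4,0,0,0,-8,0,0,0,-12,0,0,0,-16,0,0,0,-17,0,0,0,-17,0,0,0,-17,0])

```text
t: 3.43
tool_pos: [0.556, 0.3563, 0.1744]
orientation: [0.246, 3.132, 0.0]
force: [-0.6, -0.1, -2.0]
opening: 0.0629
gripper_force: 20.0
```

Run:
```python
from h import *
go((.5705,-.0015,.175,36.9))
s=read_state();print(s["opening"],s["gripper_force"],s["q"])
```

```text
now [0.556  0.3563 0.1744] yaw 81.0 tilt [ 0.  0. -1.]
[ -7.01 -35.12  -0.06] roll 44.1
0.06285495240507326 19.999685883522034 [ 4.92281027e-01  3.13796115e-01  1.35838316e+00 -1.91288677e-05
  1.46895719e+00 -9.21987801e-01]
```

play_rows(targets=[-1,-4,0,6,-2,-8,0,12,-3,-12,0,18,-3.5,-16,0,24,-4,-20,0,30,-5,-24,0,36,-6,-28,0,42,-6.5,-32,0,44])

```text
t: 4.1
tool_pos: [0.5683, 0.0281, 0.1708]
orientation: [-1.408, -2.803, 0.004]
force: [0.5, -0.4, -1.0]
opening: 0.0632
gripper_force: 20.0
```

play_rows(targets=[0,0,0,0,0,0,0,0,0,0,0,0])

```text
t: 4.35
tool_pos: [0.5688, 0.0302, 0.1719]
orientation: [-1.4, -2.808, 0.002]
force: [-1.3, 0.9, -0.3]
opening: 0.0629
gripper_force: 20.0
```

Run:
```python
from h import *
go((.5705,-.0015,.175,36.9),(.5705,-.0015,.1,36.9))
```

```text
now [0.5688 0.0302 0.1719] yaw 37.0 tilt [-0.004  0.001 -1.   ]
[-2.63 -1.77 -0.31] roll 0.1
[-2.66 -1.75  7.19] roll 0.1
```

play_rows(targets=[-2.6,-1.8,0,0,-2.6,-1.8,3,0,-2.6,-1.8,6,0,-2.6,-1.8,7,0,-2.6,-1.8,7,0,-2.6,-1.8,7,0])

```text
t: 4.85
tool_pos: [0.5708, -0.0002, 0.1041]
orientation: [-1.397, -2.811, 0.001]
force: [-0.3, -0.6, 0.0]
opening: 0.0629
gripper_force: 20.0
```

Run:
```python
from h import *
go((.5705,-.0015,.035,36.9))
s=snap("scene");t=snap("top")
S=cv2.resize(s["image"][140:270,220:380],None,fx=3.7,fy=3.7,interpolation=cv2.INTER_CUBIC)
T=cv2.resize(t["image"][170:280,230:355],None,fx=4,fy=4,interpolation=cv2.INTER_CUBIC)
h=max(S.shape[0],T.shape[0]);f=lambda a:cv2.copyMakeBorder(a,0,h-a.shape[0],0,0,0)
o=cv2.hconcat([f(S),f(T)]);o=cv2.resize(o,None,fx=.73,fy=.73);print(o.shape);cv2.imwrite("pics/p3.png",o[:,:,::-1])
z=read_state()["tool_pos"][2]+.006
print([p for p in packs(t,z) if abs(p[1])<60 and 500<p[0]<650],[p for p in packs(s,z) if abs(p[1])<60 and 500<p[0]<650])
```

```text
now [ 5.708e-01 -2.000e-04  1.041e-01] yaw 37.1 tilt [-0.002  0.    -1.   ]
[-0.1  -0.09  6.91] roll 0.2
(351, 797, 3)
[] []
```

View pics/p3.png

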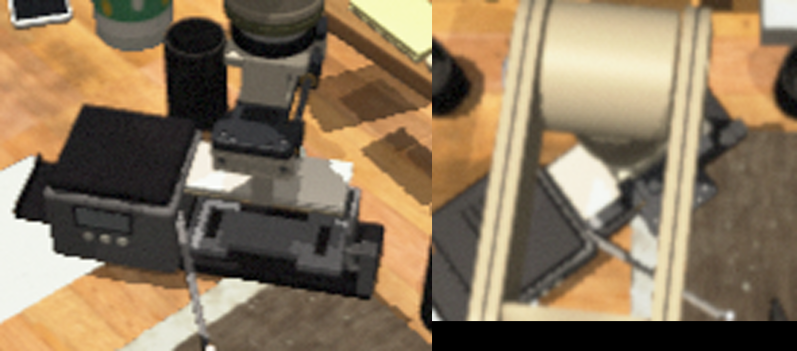

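The pack hangs level above the hopper, between the printing unit at crop x≈190 and the end guide at about 352. The wrist reads no contact, so I lower it with small corrections.

play_rows(targets=[-0.1,-0.1,1,0.2,-0.1,-0.1,2,0.2,-0.1,-0.1,2.8,0.2,-0.1,-0.1,3.4,0.2,-0.1,-0.1,3.9,0.2,-0.1,-0.1,3.9,0.2])

```text
t: 5.45
tool_pos: [0.5702, -0.0029, 0.0639]
orientation: [-1.405, -2.807, 0.002]
force: [0.0, 0.8, -1.1]
opening: 0.0629
gripper_force: 20.0
```

Run:
```python
from h import *
go((.5705,-.0015,.035,36.9)); s=read_state();print(s["force"],s["wrist_torque"],s["opening"])
```

```text
now [ 0.5702 -0.0029  0.0639] yaw 36.8 tilt [-0.003  0.    -1.   ]
[0.09 0.11 2.89] roll -0.1
[ 0.04253672  0.77895101 -1.06264278] [-0.01125098  0.02431771  0.02212673] 0.06290690682623237
```

play_rows(targets=[0.1,0.1,0.8,0,0.1,0.1,1.6,0,0.1,0.1,2.2,0,0.1,0.1,2.5,0,0.1,0.1,2.7,0,0.1,0.1,2.8,0,0.1,0.1,2.8,0])

```text
t: 6.03
tool_pos: [0.5716, -0.0015, 0.0376]
orientation: [-1.406, -2.809, 0.0]
force: [0.0, 0.2, -0.1]
opening: 0.0632
gripper_force: 20.0
```

play_rows(targets=[0,0,0.1,0,0,0,0.1,0,0,0,0.1,0])

```text
t: 6.28
tool_pos: [0.5718, -0.0016, 0.037]
orientation: [1.406, 2.809, 0.0]
force: [0.3, 0.6, -0.6]
opening: 0.0629
gripper_force: 20.0
```

play_rows(targets=[0,0,0.1,0,0,0,0.2,0,0,0,0.2,0,0,0,0.2,0])

```text
t: 6.62
tool_pos: [0.5718, -0.0016, 0.035]
orientation: [1.406, 2.809, 0.0]
force: [-0.2, 0.1, 1.6]
opening: 0.0629
gripper_force: 20.0
```

play_rows(targets=[0,0,0.1,0,0,0,0.1,0,0,0,0.1,0])

```text
t: 6.87
tool_pos: [0.5719, -0.0015, 0.035]
orientation: [1.406, 2.809, 0.0]
force: [-5.6, -0.3, 10.1]
opening: 0.0629
gripper_force: 20.0
```

play_rows(targets=[0,0,-0.1,0,0,0,-0.1,0,0,0,-0.1,0,0,0,-0.1,0], grip=7.8)

```text
t: 7.2
tool_pos: [0.5715, -0.0015, 0.0345]
orientation: [-1.406, -2.809, 0.0]
force: [0.2, 0.4, -1.2]
opening: 0.0776
gripper_force: 0.0
```

play_rows(targets=[0,0,-1,0,0,0,-3,0,0,0,-6,0,0,0,-10,0,0,0,-14,0,0,0,-16,0,0,0,-16,0,0,0,-16,0])

```text
t: 7.87
tool_pos: [0.5729, -0.0016, 0.1974]
orientation: [1.404, 2.806, 0.002]
force: [-0.1, 0.4, -0.5]
opening: 0.0779
gripper_force: 0.0
```

Run:
```python
from h import *
u=np.array([.975,.22])*.010
go((.55+u[0],-.345+u[1],.195,12.7))
```

```text
now [ 0.5729 -0.0016  0.1974] yaw 36.8 tilt [ 0.004 -0.    -1.   ]
[-26.52 -21.51   0.25] roll 24.1
```

play_rows(targets=[-3,-2.5,0,4,-6,-5,0,8,-9,-7.5,0,12,-12,-10,0,16,-15,-12.5,0,20,-18,-15,0,24,-21,-17.5,0,24,-24,-20,0,24], grip=9.3)

```text
t: 8.53
tool_pos: [0.5539, -0.3148, 0.1925]
orientation: [-1.958, -2.453, 0.0]
force: [0.9, -0.3, -0.3]
opening: 0.0932
gripper_force: 0.0
```

play_rows(targets=[-2.5,-1.5,0,0,-2.5,-1.5,0,0,-2.5,-1.5,0,0,-2.5,-1.5,0,0])

```text
t: 8.87
tool_pos: [0.5457, -0.3402, 0.1931]
orientation: [-1.958, -2.453, -0.001]
force: [-0.1, 0.9, -0.6]
opening: 0.0926
gripper_force: 0.0
```

Run:
```python
from h import *
u=np.array([.975,.22])*.010
go((.55+u[0],-.345+u[1],.1,12.7),(.55+u[0],-.345+u[1],.004,12.7))
s=snap("scene"); save(s,"pics/s4.png",(290,210,490,360),4)
t=snap("top");z=.041
print([p for p in packs(t,z) if abs(p[1])<60 and 500<p[0]<650],[p for p in packs(s,z) if abs(p[1])<60 and 500<p[0]<650],packs(s,.011))
save(t,"pics/t4.png",(230,170,355,280),6)
```

```text
now [ 0.5457 -0.3402  0.1931] yaw 12.8 tilt [-0.002  0.002 -1.   ]
[-0.58  1.33  9.3 ] roll 0.1
[-0.61  1.34 18.9 ] roll 0.1
[(572, -2, 150, 64, 127.3)] [(570, -3, 151, 65, 127.0)] [(251, -483, 169, 44, 95.4), (-88, -9, 315, 118, 90.0), (820, -628, 158, 54, 90.0), (548, -345, 149, 64, 103.4), (272, -164, 452, 198, 62.6), (140, 189, 247, 99, 89.9), (795, -321, 158, 106, 89.9), (590, 18, 156, 67, 127.0), (342, 179, 242, 177, 178.3), (1348, -281, 218, 47, 84.0)]
```

View pics/s4.png

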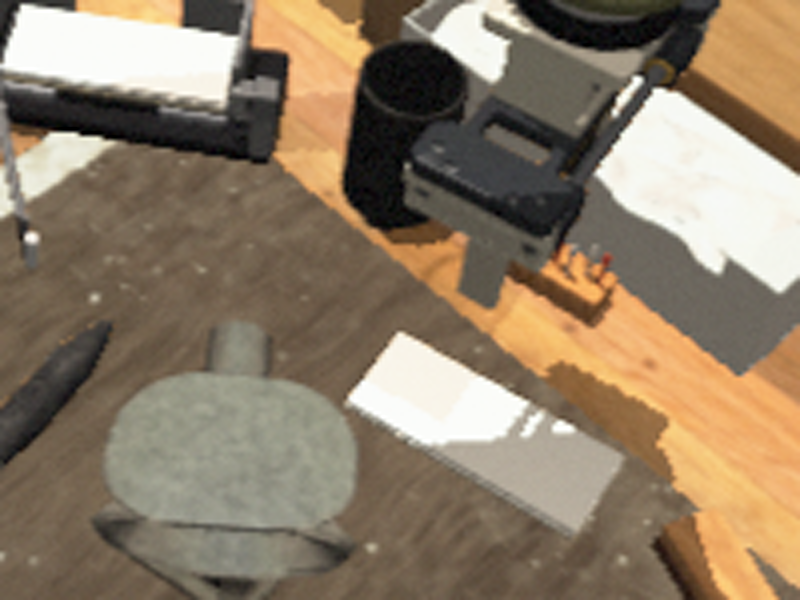

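View pics/t4.png

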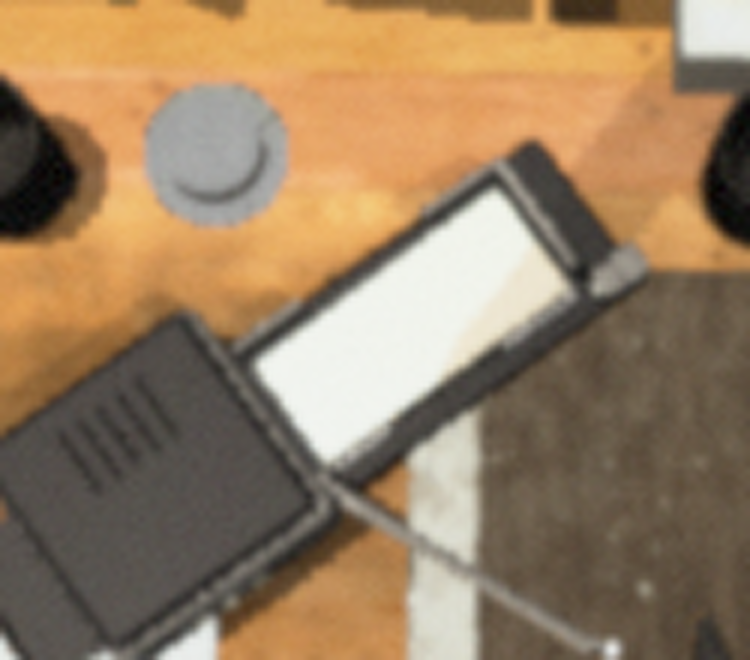

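Pack A lies flat and square in the hopper, centred near (572,-2) mm at 127°. The gripper is above pack B (crop (485,430)), and the space there is free, with the hood to the lower left and the box to the right.

play_rows(targets=[-0.6,1.3,2,0,-0.6,1.3,5,0,-0.6,1.3,9,0,-0.6,1.3,12,0,-0.6,1.3,14,0,-0.6,1.3,15.5,0,-0.6,1.3,16,0,-0.6,1.3,16,0])

```text
t: 9.63
tool_pos: [0.56, -0.3429, 0.0336]
orientation: [-1.957, -2.455, 0.0]
force: [0.4, 0.1, -0.4]
opening: 0.0931
gripper_force: 0.0
```

Run:
```python
from h import *
go((.5595,-.343,.004,12.7))
```

```text
now [ 0.56   -0.3429  0.0336] yaw 12.9 tilt [-0.002  0.001 -1.   ]
[-0.   -0.05  2.96] roll 0.2
```

play_rows(targets=[0,0,1,0,0,0,1.8,0,0,0,2.4,0,0,0,2.8,0,0,0,2.8,0,0,0,2.8,0])

```text
t: 10.13
tool_pos: [0.5602, -0.3442, 0.0066]
orientation: [-1.959, -2.455, 0.0]
force: [0.0, -0.5, 0.8]
opening: 0.093
gripper_force: 0.0
```

play_rows(targets=[0,0,0,0,0,0,0,0,0,0,0,0,0,0,0,0,0,0,0,0,0,0,0,0,0,0,0,0,0,0,0,0], grip=5.8)

```text
t: 10.8
tool_pos: [0.5604, -0.3443, 0.007]
orientation: [1.959, 2.456, -0.0]
force: [-2.1, -0.1, 3.1]
opening: 0.063
gripper_force: 20.0
```

play_rows(targets=[0,0,-3,0,0,0,-7,0,0,0,-11,0,0,0,-15,0,0,0,-17,0,0,0,-17,0,0,0,-17,0])

```text
t: 11.38
tool_pos: [0.5614, -0.3447, 0.1787]
orientation: [1.957, 2.453, 0.001]
force: [0.2, -0.2, -1.8]
opening: 0.0628
gripper_force: 20.0
```

Run:
```python
from h import *
go((.5722,-.0032,.175,36.9))
s=read_state();print(s["opening"],s["gripper_force"])
```

```text
now [ 0.5614 -0.3447  0.1787] yaw 12.8 tilt [ 0.003 -0.002 -1.   ]
[33.06  8.64  0.3 ] roll -24.1
0.06278602724829127 19.99984860420227
```

play_rows(targets=[3.8,1,0,-4,7.6,2,0,-8,11.4,3,0,-12,15.2,4,0,-16,19,5,0,-20,23,6,0,-24,27,7,0,-24,31,8,0,-24])

```text
t: 12.05
tool_pos: [0.5676, -0.022, 0.1738]
orientation: [-1.404, -2.806, 0.002]
force: [1.4, 0.2, -0.7]
opening: 0.0629
gripper_force: 20.0
```

play_rows(targets=[0,0,0,0,0,0,0,0,0,0,0,0])

```text
t: 12.3
tool_pos: [0.5684, -0.0241, 0.1747]
orientation: [-1.403, -2.808, 0.002]
force: [-0.0, -1.0, -0.9]
opening: 0.063
gripper_force: 20.0
```

Run:
```python
from h import *
go((.5722,-.0032,.175,36.9),(.5722,-.0032,.125,36.9))
```

```text
now [ 0.5684 -0.0241  0.1747] yaw 36.9 tilt [-0.003 -0.    -1.   ]
[ 1.44  1.55 -0.03] roll -0.0
[1.43 1.57 4.97] roll -0.0
```

play_rows(targets=[1.4,1.6,1,0,1.4,1.6,3,0,1.4,1.6,5,0,1.4,1.6,5,0,1.4,1.6,5,0])

```text
t: 12.72
tool_pos: [0.5723, -0.0047, 0.1247]
orientation: [-1.407, -2.804, 0.003]
force: [-0.2, -0.0, 0.3]
opening: 0.0626
gripper_force: 20.0
```

Run:
```python
from h import *
go((.5722,-.0032,.08,36.9))
s=snap("scene");p=read_state()["tool_pos"];z=p[2]+.004;c=np.array([.571,-.0015])
im=s["image"];hsv=cv2.cvtColor(im,cv2.COLOR_RGB2HSV)
save(s,"pics/s5.png",(240,140,380,245),5.7)
a=np.radians(36.9);X=np.array([np.cos(a),np.sin(a)]);Y=np.array([-X[1],X[0]])
for pd in((75,32),(75,-32),(-75,32),(-75,-32)):
    w=c+X*pd[1]/1000+Y*pd[0]/1000;u=proj(s,(*w,z));print(pd,((u[0]-240)*5.7,(u[1]-140)*5.7))
```

```text
now [ 0.5723 -0.0047  0.1247] yaw 36.7 tilt [-0.004  0.    -1.   ]
[0.12 0.1  4.47] roll -0.2
(75, 32) (np.float64(308.30671787593803), np.float64(259.93031688441584))
(75, -32) (np.float64(274.4106760441495), np.float64(356.2716947306763))
(-75, 32) (np.float64(635.8818171809125), np.float64(307.23046689714346))
(-75, -32) (np.float64(612.8546440410978), np.float64(406.9308551118677))
```

View pics/s5.png

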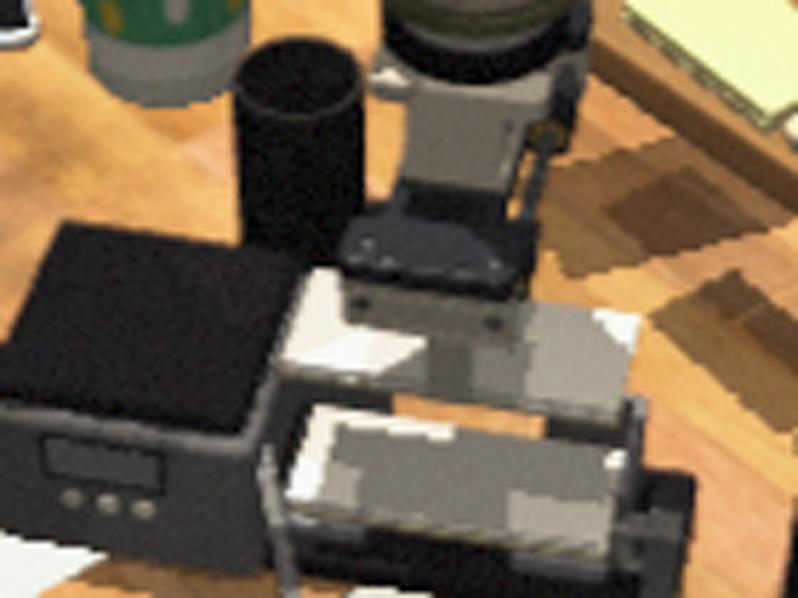

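The held pack's corners are at crop (281,365), (312,268), (642,315) and (618,413), about 1 px from the prediction. It is aligned with the pack below, and the 1 mm correction brings it on line. Lowering.

play_rows(targets=[0.1,0.1,0,-0.1,0.1,0.1,1,-0.1,0.1,0.1,2.2,-0.1,0.1,0.1,3.4,-0.1,0.1,0.1,4.2,-0.1,0.1,0.1,4.4,-0.1,0.1,0.1,4.4,-0.1])

```text
t: 13.35
tool_pos: [0.5729, -0.0018, 0.081]
orientation: [-1.402, -2.808, 0.002]
force: [-0.0, 0.8, -0.5]
opening: 0.0629
gripper_force: 20.0
```

Run:
```python
from h import *
go((.5722,-.0032,.047,36.9))
```

```text
now [ 0.5729 -0.0018  0.081 ] yaw 36.9 tilt [-0.003  0.    -1.   ]
[-0.08 -0.13  3.4 ] roll 0.0
```

play_rows(targets=[0,-0.1,0.8,0,0,-0.1,1.5,0,0,-0.1,2.2,0,0,-0.1,2.7,0,0,-0.1,2.9,0,0,-0.1,2.9,0,0,-0.1,2.9,0])

```text
t: 13.93
tool_pos: [0.5733, -0.0025, 0.0537]
orientation: [-1.403, -2.811, 0.0]
force: [0.4, 1.2, -0.7]
opening: 0.0631
gripper_force: 20.0
```

play_rows(targets=[0,0,0.1,0,0,0,0.2,0,0,0,0.2,0,0,0,0.2,0])

```text
t: 14.27
tool_pos: [0.5734, -0.0025, 0.0519]
orientation: [1.403, 2.811, 0.0]
force: [-0.5, 0.0, -0.5]
opening: 0.0628
gripper_force: 20.0
```

play_rows(targets=[0,-0.1,0.1,0,0,-0.1,0.2,0,0,-0.1,0.3,0,0,-0.1,0.3,0,0,-0.1,0.3,0])

```text
t: 14.68
tool_pos: [0.5724, -0.0032, 0.0486]
orientation: [-1.403, -2.81, 0.0]
force: [-0.3, -0.8, -0.2]
opening: 0.0625
gripper_force: 20.0
```

play_rows(targets=[0,0,0.1,0,0,0,0.1,0,0,0,0.1,0])

```text
t: 14.93
tool_pos: [0.5725, -0.0032, 0.0477]
orientation: [-1.403, -2.811, 0.0]
force: [-0.2, -0.1, -1.1]
opening: 0.0632
gripper_force: 20.0
```

play_rows(targets=[0,0,0.1,0,0,0,0.1,0,0,0,0.1,0])

```text
t: 15.18
tool_pos: [0.5724, -0.0031, 0.0466]
orientation: [-1.403, -2.811, 0.0]
force: [-0.3, -0.2, -1.1]
opening: 0.0629
gripper_force: 20.0
```

play_rows(targets=[0,0,0.1,0,0,0,0.1,0,0,0,0.1,0])

```text
t: 15.43
tool_pos: [0.5726, -0.0032, 0.0458]
orientation: [1.403, 2.811, 0.0]
force: [-0.4, -0.1, -0.2]
opening: 0.0631
gripper_force: 20.0
```

play_rows(targets=[0,0,0.1,0,0,0,0.1,0,0,0,0.1,0])

```text
t: 15.68
tool_pos: [0.5726, -0.0032, 0.0457]
orientation: [1.403, 2.811, -0.0]
force: [-4.8, -0.1, 8.0]
opening: 0.0632
gripper_force: 20.0
```

play_rows(targets=[0,0,0.1,0,0,0,0.1,0,0,0,0.1,0])

```text
t: 15.93
tool_pos: [0.5726, -0.0032, 0.0457]
orientation: [1.403, 2.811, -0.0]
force: [-8.9, 0.3, 17.1]
opening: 0.0628
gripper_force: 20.0
```

play_rows(targets=[0,0,-0.15,0,0,0,-0.2,0,0,0,-0.2,0])

```text
t: 16.18
tool_pos: [0.5726, -0.0032, 0.0458]
orientation: [1.403, 2.81, 0.0]
force: [0.9, 0.2, 5.0]
opening: 0.0628
gripper_force: 20.0
```

play_rows(targets=[0,0,0,0,0,0,0,0,0,0,0,0,0,0,0,0], grip=7.6)

```text
t: 16.52
tool_pos: [0.5724, -0.0032, 0.0455]
orientation: [-1.403, -2.81, 0.0]
force: [-0.2, -0.1, -0.3]
opening: 0.0756
gripper_force: 0.0
```

play_rows(targets=[0,0,-1,0,0,0,-3,0,0,0,-6,0,0,0,-10,0,0,0,-14,0,0,0,-14,0,0,0,-14,0])

```text
t: 17.1
tool_pos: [0.575, -0.0034, 0.1905]
orientation: [1.4, 2.804, 0.004]
force: [-0.1, -0.0, 0.3]
opening: 0.0761
gripper_force: 0.0
```

```bash
cat >> h.py <<'E'
C=np.array([.571,-.0018]);A=np.radians(36.9);X=np.array([np.cos(A),np.sin(A)]);Y=np.array([-X[1],X[0]])
def door(th,gap,r=.125,half=.0175):
    # TCP xy for closed finger whose back is 'gap' off the outer face at r; yaw
    H=C-.0395*X+.08*Y; leaf=-np.sin(th)*X-np.cos(th)*Y; n=-np.cos(th)*X+np.sin(th)*Y
    return (*(H+leaf*r+n*(gap+half+.002)),36.9-np.degrees(th))
E
python3 - <<'E'
from h import *
s=snap("scene");print([p for p in packs(s,.052) if abs(p[1])<60 and 500<p[0]<650])
for th in(1.15,.8,.4,0): print(th,np.round(door(th,.02),4))
x,y,w=door(1.156,.03); go((x,y,.18,w))
E
```

```text
[(549, 23, 82, 66, 127.0)]
1.15 [  0.3962  -0.0517 -28.9901]
0.8 [ 0.4329 -0.0789 -8.9366]
0.4 [ 0.4833 -0.0924 13.9817]
0 [ 0.5348 -0.0852 36.9   ]
now [ 0.5734 -0.0033  0.1876] yaw 36.9 tilt [ 0.003 -0.    -1.   ]
[  7.76 -17.48   0.7 ] roll 66.3
```

play_rows(targets=[1,-2.2,0,7,2,-4.4,0,14,3,-6.6,0,21,4,-8.8,0,28,5,-11,0,35,6,-13.2,0,42,7,-15.4,0,49,7.8,-17.5,0,56], grip=0)

```text
t: 17.82
tool_pos: [0.3832, -0.0457, 0.1836]
orientation: [-2.561, -1.814, 0.004]
force: [-0.1, -0.2, 0.8]
opening: 0.0275
gripper_force: 0.0
```

play_rows(targets=[0,0,0,7,0,0,0,10,0,0,0,10,0,0,0,10])

```text
t: 18.15
tool_pos: [0.3849, -0.0458, 0.1845]
orientation: [-2.705, -1.595, 0.003]
force: [0.6, 0.6, 1.0]
opening: 0.0022
gripper_force: 0.0
```

Run:
```python
from h import *
s=snap("scene");t=snap("top");print("hopper",[p for p in packs(s,.052) if abs(p[1])<60 and 500<p[0]<650],[p for p in packs(t,.052) if abs(p[1])<60 and 500<p[0]<650])
x,y,w=door(1.156,.025); go((x,y,.18,w),(x,y,.048,w))
S=s["image"][150:300,230:400];T=t["image"][170:300,250:355]
T=cv2.resize(T,None,fx=150/130,fy=150/130,interpolation=cv2.INTER_CUBIC)
o=cv2.resize(cv2.hconcat([S,T]),None,fx=2.7,fy=2.7,interpolation=cv2.INTER_CUBIC);print(o.shape)
cv2.imwrite("pics/p6.png",o[:,:,::-1])
```

```text
hopper [(570, -4, 149, 66, 126.9)] [(572, -2, 151, 64, 126.8)]
now [ 0.3853 -0.0458  0.1849] yaw -28.9 tilt [-0.002  0.    -1.   ]
[0.04 0.67 0.49] roll 0.4
[ 0.04  0.69 13.69] roll 0.4
(405, 786, 3)
```

View pics/p6.png

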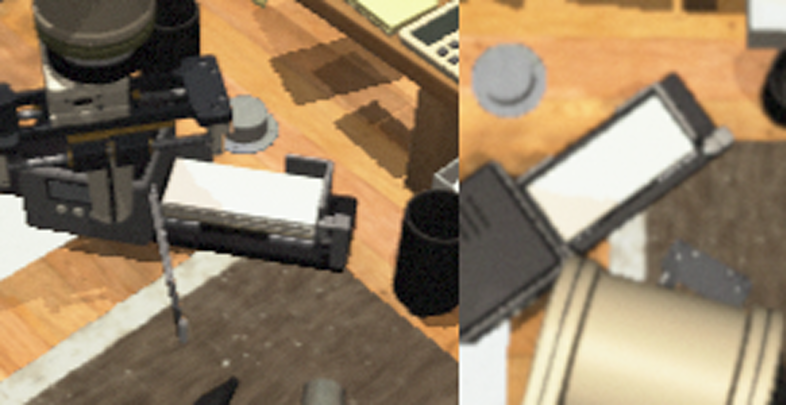

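Both packs are stacked square in the hopper (about (571,-3) mm, 127° in both views). The gripper is outside the open door (scene crop (165,270)), so I lower the closed fingers.

play_rows(targets=[0,0,3,0,0,0,7,0,0,0,10,0,0,0,12.5,0,0,0,13.5,0,0,0,13.5,0,0,0,13.5,0], grip_force=30)

```text
t: 18.83
tool_pos: [0.3858, -0.0459, 0.0511]
orientation: [-2.707, -1.594, 0.001]
force: [-0.2, -0.4, 0.4]
opening: 0.0004
gripper_force: 0.0
```

Run:
```python
from h import *
go(*[(*door(th,0)[:2],.05,door(th,0)[2]) for th in(1.156,1.0,.9,.8,.7,.6,.5,.4,.3,.2,.15,.1)])
```

```text
now [ 0.3858 -0.0459  0.0511] yaw -29.0 tilt [-0.001  0.    -1.   ]
[0.01 3.12 0.11] roll 0.3
[-0.15  5.09  0.11] roll -8.6
[-0.09  6.35  0.11] roll -14.4
[0.09 7.6  0.11] roll -20.1
[0.4  8.83 0.11] roll -25.8
[ 0.83 10.02  0.1 ] roll -31.5
[ 1.37 11.16  0.1 ] roll -37.3
[ 2.03 12.24  0.1 ] roll -43.0
[ 2.79 13.25  0.1 ] roll -48.7
[ 3.65 14.18  0.1 ] roll -54.5
[ 4.11 14.61  0.1 ] roll -57.3
[ 4.59 15.02  0.1 ] roll -60.2
```

play_rows(targets=[0,0.8,0,0,0,1.6,0,0,0,2.2,0,0,0,2.7,0,0,0,3.1,0,0,0,3.7,0,-2,-0.1,4.4,0,-5,-0.1,5.1,0,-8.6])

```text
t: 19.5
tool_pos: [0.4301, -0.0719, 0.0509]
orientation: [-2.578, -1.794, 0.0]
force: [-1.3, -0.4, 0.9]
opening: 0.0005
gripper_force: 0.4
```

play_rows(targets=[0,0,0,0,0,0,0,0])

```text
t: 19.67
tool_pos: [0.4299, -0.0717, 0.0508]
orientation: [-2.582, -1.789, 0.0]
force: [-0.2, 0.4, 0.7]
opening: 0.0003
gripper_force: 0.0
```

Run:
```python
from h import *
print(read_state()["force"])
go(*[(*door(th,0)[:2],.05,door(th,0)[2]) for th in(1.0,.95,.9,.85,.8,.75,.7,.65,.6,.5,.4)])
```

```text
[-0.21982855  0.40879703  0.74443448]
now [ 0.4299 -0.0717  0.0508] yaw -20.6 tilt [-0.  0. -1.]
[-0.03 -0.03  0.08] roll -0.2
[-0.11  0.6   0.08] roll -3.1
[-0.16  1.23  0.08] roll -5.9
[-0.18  1.86  0.08] roll -8.8
[-0.16  2.49  0.08] roll -11.7
[-0.12  3.12  0.08] roll -14.5
[-0.04  3.75  0.08] roll -17.4
[0.07 4.37 0.08] roll -20.2
[0.21 4.99 0.08] roll -23.1
[0.58 6.2  0.08] roll -28.8
[1.07 7.36 0.08] roll -34.6
```

play_rows(targets=[-0.1,0.6,0,-3,-0.2,1.2,0,-6,-0.2,1.9,0,-9,-0.2,2.5,0,-12,-0.1,3.1,0,-14.5,0,3.7,0,-17,0.1,4.4,0,-20,0.2,5,0,-23])

```text
t: 20.33
tool_pos: [0.477, -0.0869, 0.0506]
orientation: [-2.171, -2.269, 0.001]
force: [-0.9, 1.1, 1.1]
opening: 0.0002
gripper_force: 0.7
```

Run:
```python
from h import *
print(read_state()["force"])
go(*[(*door(th,0)[:2],.05,door(th,0)[2]) for th in(.6,.55,.5,.45,.4,.35,.3,.25,.2)])
s=snap("scene");save(s,"pics/s7.png",(230,150,400,300),4)
```

```text
[-0.85902112  1.10442306  1.14531837]
now [ 0.477  -0.0869  0.0506] yaw 2.5 tilt [-0.001  0.    -1.   ]
[-0.04  0.04  0.06] roll 0.0
[-0.12  0.67  0.05] roll -2.8
[-0.17  1.3   0.05] roll -5.7
[-0.19  1.93  0.05] roll -8.6
[-0.18  2.56  0.05] roll -11.4
[-0.14  3.19  0.05] roll -14.3
[-0.06  3.82  0.05] roll -17.2
[0.05 4.44 0.05] roll -20.0
[0.19 5.06 0.05] roll -22.9
```

View pics/s7.png

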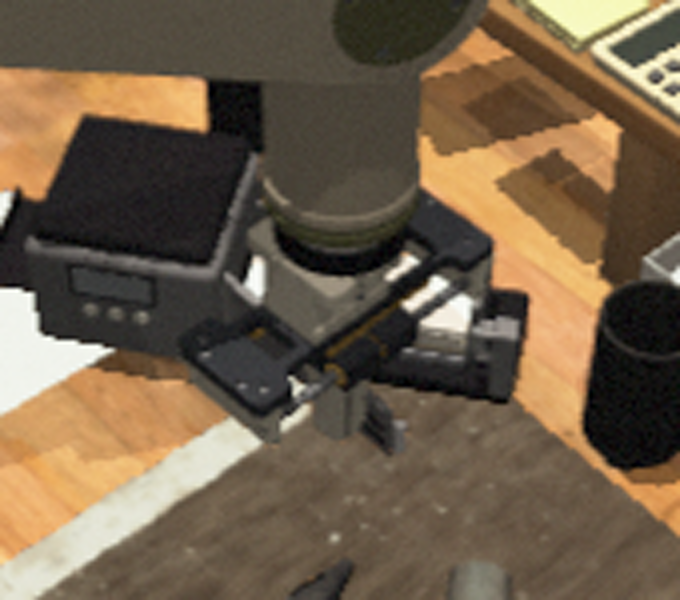

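The door moves with the fingers: its free end is at crop (385,425), against the finger at (335,410). I carry on along the arc.

play_rows(targets=[-0.1,0.7,0,-3,-0.2,1.3,0,-6,-0.2,1.9,0,-9,-0.2,2.5,0,-11.5,-0.1,3.1,0,-14,0,3.7,0,-17,0.1,4.4,0,-20,0.2,5,0,-23])

```text
t: 21.05
tool_pos: [0.5266, -0.0828, 0.0505]
orientation: [-1.676, -2.656, 0.001]
force: [-2.7, 0.1, 0.9]
opening: 0.0005
gripper_force: 1.0
```

Run:
```python
from h import *
print(read_state()["force"])
go(*[(*door(th,0)[:2],.05,door(th,0)[2]) for th in(.2,.16,.12,.1,.08,.06,.04,.02,0)])
```

```text
[-2.65298408  0.1242691   0.90474384]
now [ 0.5266 -0.0828  0.0505] yaw 25.5 tilt [-0.001  0.    -1.   ]
[-0.04  0.08  0.05] roll 0.1
[-0.11  0.58  0.05] roll -2.2
[-0.16  1.08  0.05] roll -4.5
[-0.17  1.33  0.05] roll -5.7
[-0.19  1.59  0.05] roll -6.8
[-0.19  1.84  0.05] roll -8.0
[-0.19  2.09  0.05] roll -9.1
[-0.19  2.35  0.05] roll -10.3
[-0.18  2.6   0.05] roll -11.4
```

play_rows(targets=[-0.1,0.3,0,-1.5,-0.1,0.6,0,-2.5,-0.1,0.8,0,-3.5,-0.2,1,0,-4.5,-0.2,1.2,0,-5.5,-0.2,1.3,0,-6,-0.2,1.3,0,-6])

```text
t: 21.63
tool_pos: [0.5398, -0.0791, 0.0506]
orientation: [-1.534, -2.742, -0.0]
force: [-0.4, 0.2, -0.1]
opening: 0.0006
gripper_force: 0.6
```

Run:
```python
from h import *
f=read_state()["force"];print(f,"push",f[:2]@X)
go(*[(*door(th,0)[:2],.05,door(th,0)[2]) for th in(.1,.06,.03,0)])
```

```text
[-0.42448686  0.22281519 -0.10128938] push -0.2056728843541368
now [ 0.5398 -0.0791  0.0506] yaw 31.6 tilt [-0.  0. -1.]
[ 0.07 -0.01  0.06] roll 0.4
[-0.    0.49  0.06] roll -1.9
[-0.04  0.87  0.06] roll -3.6
[-0.07  1.25  0.06] roll -5.3
```

Next are small steps, reading the force after each.

play_rows(targets=[0,0.1,0,-0.7,0,0.2,0,-1.3,0,0.3,0,-1.9,0,0.4,0,-2.5,0,0.4,0,-2.5])

```text
t: 22.05
tool_pos: [0.5436, -0.0772, 0.0509]
orientation: [1.473, 2.774, 0.0]
force: [-1.3, -1.4, -0.5]
opening: 0.0006
gripper_force: 0.7
```

play_rows(targets=[0,0.05,0,-0.5,0,0.1,0,-1,0,0.1,0,-1,0,0.1,0,-1])

```text
t: 22.38
tool_pos: [0.5443, -0.0766, 0.0509]
orientation: [1.45, 2.787, 0.0]
force: [-1.2, -2.2, -0.0]
opening: 0.0003
gripper_force: 0.8
```

play_rows(targets=[0,0.05,0,-0.5,0,0.1,0,-1,0,0.1,0,-1,0,0.1,0,-1])

```text
t: 22.72
tool_pos: [0.545, -0.076, 0.0508]
orientation: [1.425, 2.799, 0.0]
force: [-0.1, -2.2, 0.6]
opening: 0.0003
gripper_force: 0.8
```

play_rows(targets=[0,0.05,0,-0.5,0,0.1,0,-0.5,0,0.1,0,-0.5,0,0.1,0,-0.5])

```text
t: 23.05
tool_pos: [0.5457, -0.0755, 0.0508]
orientation: [1.413, 2.806, -0.0]
force: [-1.5, -3.5, 1.1]
opening: 0.0003
gripper_force: 1.4
```

play_rows(targets=[0,0.05,0,-0.5,0,0.1,0,-0.5,0,0.1,0,-0.5,0,0.1,0,-0.5])

```text
t: 23.38
tool_pos: [0.546, -0.0755, 0.0508]
orientation: [-1.401, -2.811, 0.002]
force: [-4.6, -6.2, 3.5]
opening: 0.0006
gripper_force: 3.6
```

play_rows(targets=[0,0.05,0,0,0,0.1,0,0,0,0.1,0,0,0,0.1,0,0])

```text
t: 23.72
tool_pos: [0.5462, -0.0754, 0.0507]
orientation: [-1.401, -2.81, 0.004]
force: [-8.1, -8.8, 5.1]
opening: 0.0002
gripper_force: 5.7
```

play_rows(targets=[0,0.05,0,0,0,0.1,0,0,0,0.1,0,0])

```text
t: 23.97
tool_pos: [0.5468, -0.0749, 0.0507]
orientation: [-1.4, -2.81, 0.004]
force: [-8.3, -9.0, 6.4]
opening: 0.0005
gripper_force: 6.3
```

play_rows(targets=[0,0.05,0,0,0,0.1,0,0,0,0.1,0,0])

```text
t: 24.22
tool_pos: [0.5479, -0.0742, 0.0508]
orientation: [-1.401, -2.811, 0.004]
force: [-6.5, -7.3, 4.1]
opening: 0.0003
gripper_force: 5.4
```

play_rows(targets=[0,0.05,0,0,0,0.1,0,0,0,0.1,0,0])

```text
t: 24.47
tool_pos: [0.5493, -0.0733, 0.0508]
orientation: [-1.401, -2.812, 0.002]
force: [-3.5, -6.5, 2.5]
opening: 0.0008
gripper_force: 3.5
```

play_rows(targets=[0,0.05,0,0,0,0.1,0,0,0,0.1,0,0])

```text
t: 24.72
tool_pos: [0.5506, -0.072, 0.0508]
orientation: [1.401, 2.812, -0.0]
force: [-0.9, -2.6, 0.9]
opening: 0.0003
gripper_force: 1.1
```

play_rows(targets=[0,0.05,0,0,0,0.1,0,0,0,0.1,0,0])

```text
t: 24.97
tool_pos: [0.5514, -0.0706, 0.0507]
orientation: [-1.4, -2.812, -0.001]
force: [-0.2, 0.3, 0.3]
opening: 0.0005
gripper_force: 0.0
```

play_rows(targets=[0,0.05,0,0,0,0.1,0,0,0,0.1,0,0])

```text
t: 25.22
tool_pos: [0.5522, -0.0703, 0.0507]
orientation: [-1.401, -2.812, -0.0]
force: [-0.0, -0.4, 0.0]
opening: 0.0008
gripper_force: 0.0
```

The force peaked at about 12 N and then fell to zero, so the catch has drawn the door in. I feel for the stop with one more touch.

play_rows(targets=[0,0.05,0,0,0,0.1,0,0,0,0.1,0,0])

```text
t: 25.47
tool_pos: [0.553, -0.0699, 0.0507]
orientation: [1.401, 2.812, 0.0]
force: [-0.3, -0.2, -0.3]
opening: 0.0002
gripper_force: 0.0
```

play_rows(targets=[0,0.05,0,0,0,0.1,0,0,0,0.1,0,0])

```text
t: 25.72
tool_pos: [0.5533, -0.0697, 0.0507]
orientation: [-1.401, -2.811, 0.001]
force: [-2.9, -2.0, 2.0]
opening: 0.0004
gripper_force: 1.9
```

Stop touched. I back off along −y of the tool, then lift.

play_rows(targets=[0,-0.5,0,0,0,-1.5,0,0,0,-3,0,0,0,-5,0,0,0,-6,0,0,0,-6,-4,0,0,-6,-8,0,0,-6,-12,0])

```text
t: 26.38
tool_pos: [0.5043, -0.1057, 0.1714]
orientation: [-1.402, -2.809, 0.0]
force: [0.6, -1.0, -0.1]
opening: 0.0006
gripper_force: 0.0
```

play_rows(targets=[0,-4,-2,0,0,-8,-4,0,0,-10,-5,0,0,-10,-5,0,0,-10,-5,0])

```text
t: 26.8
tool_pos: [0.4258, -0.1669, 0.222]
orientation: [1.403, 2.807, 0.0]
force: [0.2, 0.1, 0.7]
opening: 0.0004
gripper_force: 0.0
```

Run:
```python
from h import *
s=snap("scene");t=snap("top")
print("hopper",[p for p in packs(s,.052) if abs(p[1])<60 and 500<p[0]<650],[p for p in packs(t,.052) if abs(p[1])<60 and 500<p[0]<650],read_state()["force"])
S=s["image"][150:300,230:400];T=t["image"][170:300,250:355]
T=cv2.resize(T,None,fx=150/130,fy=150/130,interpolation=cv2.INTER_CUBIC)
o=cv2.resize(cv2.hconcat([S,T]),None,fx=2.7,fy=2.7,interpolation=cv2.INTER_CUBIC)
cv2.imwrite("pics/p8.png",o[:,:,::-1])
```

```text
hopper [] [(570, -3, 151, 68, 126.9)] [0.29377862 0.38917781 0.53662317]
```

View pics/p8.png

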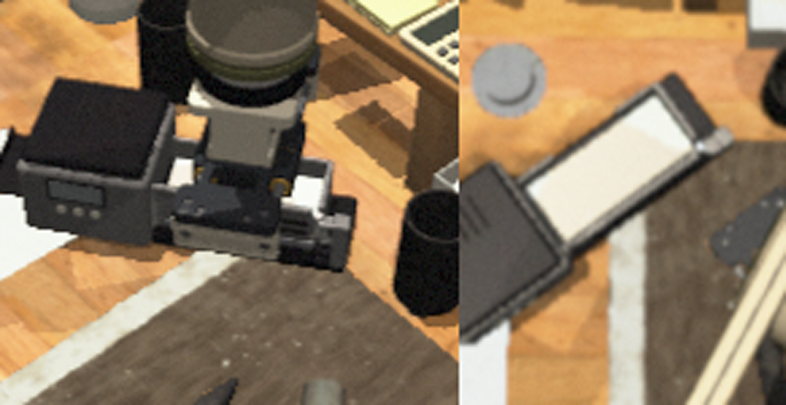

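The top view (right half) shows the door leaf shut along the hopper edge, from crop (570,245) to (700,150). Both packs are square inside, and the arm is clear. Handing in.

```bash
python3 -c "
from plant import workorder
print(workorder.close_job())"
```

```text
the job is handed in; nothing more can be done
None
```

Job handed in: both card packs lie flat and squarely stacked in the hopper, and the door snapped past its catch (highest force read about 14 N) and stayed shut by itself after the arm withdrew.

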